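# Crack the sealed lid of the filter case and hold it ajar

## Task

Pull the cabinet's tray out all the way to its stop. Then take the yellow case lid by its black grip, break it free of its sticky seal, and finish while still holding it slightly open, about 25 mm at its front edge, so that a colleague can slip a humidity card in: do not let go, and do not let it fly wide open. Leave the mask box, the bottle and the tape roll where they stand.

Things in the scene. Friction and masses are not known exactly. Their poses are not given: they have to be found in the camera images.
- cabinet: Beige steel bench-top cabinet, fixed to the bench, 260 deep (its x) x 270 wide (its y) x 165 mm high, walls 12 mm. Origin at the middle of the lower edge of its open front (the body lies behind, at x 0 to 260); its -x axis points out of the front, towards the robot. One tray with a blue front slides out along its -x.
- tray_out (a joint): How far the tray is out, in m: 0 closed, 0.04 to 0.08 at the start, 0.15 at its stop. It slides with about 2.5 N of friction plus some damping and stays where it is left.
- tray_handle (a point): Centre of the tray's horizontal steel bar handle (moves with the tray; axes parallel to the cabinet's). The bar is 120 mm long along y, 11 mm thick, 26 mm below the cabinet's top, its axis 45 mm in front of the blue front panel. That panel is 15 mm thick and ends 15 mm below the cabinet's top.
- lid: Yellow lid plate, 116 (x) x 186 (y) x 12 mm, on a white case (110 x 180 x 75 mm) bolted to the tray. Origin at the middle of its free front edge, underside; x points back to the hinge, whose line is 116 mm behind at the underside's rear edge; y along the hinge, z up; parallel to the cabinet's axes when shut. Its top is then 57 mm below the cabinet's top. About 0.35 kg; falls back if let go.
- lid_grip (a point): Point to pinch on the lid's black grip rib: 14 mm thick along y (fingers close along the lid's y), 50 mm long in x, standing 34 mm up from the plate. The point is at mid-length, 22 mm above the plate, 12 mm below the rib's top; with the lid shut 82 mm in front of and 34 mm above the hinge line, and 103 mm behind the tray handle's bar. Axes as the lid's. Free from above only with the tray out.
- lid_angle (a joint): Opening angle of the lid in rad: 0 shut, 0.6 its stop. 25 mm at the front edge is about 0.22. The sticky seal resists: about 13 N up at the grip is needed over the first 7 mm of lift there (0.08 rad), then it lets go suddenly and only the lid's weight, about 2 to 3 N at the grip, remains. Let go, the lid drops back onto its seal (about 0.06).
- maskbox: Bystander: white and blue cardboard box of masks, 100 x 130 x 85 mm, origin at the centre of its underside.
- sanitizer: Bystander: white bottle with a green label and blue cap, 64 mm across, 150 mm high, origin at the centre of its underside.
- taperoll: Bystander: cardboard-brown roll lying flat on the bench, 100 mm across, 48 mm high, origin at the centre of its underside.

How it is judged:
By the outcome, as a careful person would: the job done as asked, in the order asked, and still so for the second after the job is handed in, while the arm keeps its last pose, push and grip.
It also fails if it takes over 45 s, if anything falls off the work surface, if the arm or the gripper's body presses on something with over 40 N, if the wrist force passes 120 N, or if a joint passes its speed limit or range.

## Robot

A 6-joint arm with a two-finger parallel gripper is mounted at the origin on the work surface. World frame = base frame: x ahead of the robot, y to its left, z up, the work surface at z = 0. Lengths are in m, angles in rad, forces in N, time in s.
With the tool pointing down it reaches from about 0.375 to 0.975 m from the base axis. Payload 3.8 kg.
Tool frame: the origin (TCP) lies on the centre line of the jaws, within the pads' length; the fingertips stand 14 mm ahead of it and the grasp point (between the pads) lies 5 mm behind it; z points along the fingers, y is the line along which they close (so a half turn about z gives the same grasp; the last joint's range is limited). The gripper opens to 85 mm and grips with 20 to 120 N. Pads are 22 mm wide; open, the fingers measure 114 mm over their backs; the gripper's body (76 mm by 85 mm) begins 54 mm behind the grasp point. The pads swing forward as they close: fully open they stand 13 mm farther back than shut.
Start: joints at [1.21, 0.264, 1.604, -0, 1.274, -0.037], TCP at [0.215, 0.64, 0.245] pointing down, gripper open.
Joint ranges: [-2.63, 2.63], [-0.94, 2.18], [0.31, 2.57], [-1.31, 4.45], [0, 2.66], [-2.55, 2.55]. Speed limits (rad/s): [2.57, 2.57, 3.14, 3.14, 3.14, 3.14].

## Interface

Orientations are given as a rotation vector (axis times angle).
In Python, from workcell import bot, eyes, spot_in gives the robot as it stands.
- The arm moves only by the tool carry_out, never from a script. Its argument "series" is text: rows parted by semicolons, each of 4 numbers parted by spaces: the shift along the world's x, y, z in m, then the turn about the world's z in degrees. In form: tx ty tz roll; .... A call has 1 to 20 rows; each row shifts and turns the commanded pose from where the row before left it; what a row does not reach is not made up. A row lasts 1/8 s, in which the tool goes at most 62.5 mm and 10.7 degrees, less where a joint would pass 70% of its speed; a pose out of reach is approached as far as the arm can. A call is refused whole if a number of a shift passes 0.0625 or a number of a turn 10.7, either way. A call with a gripper value outside its range is refused whole. "jaw" is the gripper command: -1 is shut, 1 is fully open, values between are in proportion, set as the call begins (left out, the last holds). The fingers move at their own pace and stop on an object; "grip_force" is the grip in N (left out, the last holds). Time passes only in rows, so rows that do not move let the fingers close. It gives the time, the measured TCP pose, the force, the opening and the grip force at its end, in the units of the state.
- bot.read_state(): the state, without advancing time (a new reading comes with each control period).
- eyes.read_camera(name): name is "side" or "top" or "wrist"; returns (picture, depth): 480x640x3 uint8, blue, green, red; 480x640 float32, m along the optical axis (not along the pixel's ray), 0 where there is no reading.
- eyes.get_calibration(name): a dict with "K" (3x3 intrinsics, pixels), "position" and "rotation" of the camera in the world; the wrist camera has in their place "T_tool_cam" (4x4, takes a point from camera to tool coordinates, whose origin is the TCP and whose axes are the flange's). Camera axes: x right, y down, z forward; pixel columns grow to the right and rows downward; lengths in m; the calibration is good to about 2 mm. A picture is of the moment at which its call begins: read the wrist's pose just before it. get_calibration takes no time and is no camera call.
- bot.finish_job(): hands the job in; it is judged then, once.
Trained networks look in the newest picture that a camera, given by its name, has taken for a name from the list of things; names that differ only in an ending like _2 or _b are one class to them, and where a whole thing is asked for, a point or a joint stands for the part that bears it (a point fixed in the world has none). Each returns a list of dicts, best first, with "score" (0 to 1); they miss things now and then, are a little off and sometimes report something else, mostly with a low value. They report only what shows in the picture. A call takes as long as a camera call.
- spot_in(camera, target): "rect" ([centre column, centre row, width, height] in pixels, round what is visible of it).
The state is a dict: "time": time; "q": joint angles; "joint_vel": joint speeds; "joint_torque": joint torques, N m; "tool_pos": TCP position; "tcp_rot": TCP orientation; "wrist_force": force on the tool from outside, world axes, zero at the start; "torque": the same for the moment, N m; "width": opening from 0.0 (shut) to 1.0 (fully open); "grip_force": force on a finger pad.
Only numpy, scipy, OpenCV 4.12 (cv2) and the standard library are available. Lean on these libraries where they do the work, as an engineer would, in place of code of your own. Each camera call takes 0.05 s, during which the arm holds its last target. There are 200 camera calls.

## Working session

There is one attempt and no reset: what is moved stays moved. The work goes in short steps, Python scripts to look and compute and a tool call to move; the robot and the scene stay as the last step left them, time stands still between calls to the robot, and variables do not carry over. Pictures are saved under pics/ and viewed, at most 10 in all, crops included, and the job is handed in when it is done.

Besides the shell and the picture viewer there is one more tool, called after "Emit:" by a JSON object that holds its "api" and its "payload". carry_out: Moves the arm, as the interface text tells. Its arguments: {"type":"object","properties":{"series":{"type":"string"},"jaw":{"type":"number"},"grip_force":{"type":"number"}},"required":["series"]}

```bash
mkdir -p pics; cat > h.py <<'E'
import numpy as np, cv2
from workcell import bot, eyes, spot_in
def cloud(cam):
    p,d=eyes.read_camera(cam); c=eyes.get_calibration(cam); K=np.array(c["K"])
    v,u=np.mgrid[0:480,0:640]
    P=np.stack([(u-K[0,2])/K[0,0]*d,(v-K[1,2])/K[1,1]*d,d],-1)
    W=P@np.array(c["rotation"]).T+np.array(c["position"]); W[d==0]=np.nan
    return p,W
E
python3 - <<'E'
from h import *
s=bot.read_state(); print({k:np.round(v,3).tolist() for k,v in s.items()})
ims=[]
for c in ("top","side"):
    p,W=cloud(c); ims.append(p); np.save(c+".npy",W); cv2.imwrite(f"pics/{c}0.png",p)
    print(c,np.round(eyes.get_calibration(c)["position"],3).tolist())
    for t in ("cabinet","tray_handle","lid","lid_grip","maskbox","sanitizer","taperoll"):
        for r in spot_in(c,t)[:1]:
            x,y=[int(v) for v in r["rect"][:2]]
            print(t,np.round(r["rect"]).tolist(),round(r["score"],2),np.round(W[min(y,479),min(x,639)],3).tolist())
E
```

```text
{'time': 0.0, 'q': [1.21, 0.265, 1.605, 0.0, 1.274, -0.037], 'joint_vel': [0.0, 0.002, 0.002, 0.0, -0.0, 0.0], 'joint_torque': [-0.001, -51.51, -36.732, -0.0, 0.013, -0.0], 'tool_pos': [0.214, 0.639, 0.244], 'tcp_rot': [-0.506, -3.1, 0.004], 'wrist_force': [0.548, 0.113, 0.576], 'torque': [0.055, -0.067, 0.033], 'grip_force': 0.0, 'width': 1.001}Traceback (most recent call last):
  File "<stdin>", line 5, in <module>
  File "h.py", line 7, in cloud
    W=P@np.array(c["rotation"]).T+np.array(c["position"]); W[d==0]=np.nan
      ~~~~~~~~~~~~~~~~~~~~~~~~~~~^~~~~~~~~~~~~~~~~~~~~~~~
ValueError: operands could not be broadcast together with shapes (480,640) (3,)
```

Rotation is a rotation vector; convert it.

```bash
sed -i 's/np.array(c\["rotation"\]).T/cv2.Rodrigues(np.array(c["rotation"],float))[0].T/' h.py
python3 - <<'E'
from h import *
for c in ("top","side"):
    p,W=cloud(c); np.save(c+".npy",W); cv2.imwrite(f"pics/{c}0.png",p)
    print(c,np.round(eyes.get_calibration(c)["position"],3).tolist())
    for t in ("cabinet","tray_handle","lid","lid_grip","maskbox","sanitizer","taperoll"):
        for r in spot_in(c,t)[:1]:
            x,y=[int(v) for v in r["rect"][:2]]
            print(t,np.round(r["rect"]).tolist(),round(r["score"],2),np.round(W[min(y,479),min(x,639)],3).tolist())
E
```

```text
top [0.464, -0.002, 1.188]
cabinet [367.0, 161.0, 167.0, 195.0] 0.92 [0.746, -0.101, 0.162]
tray_handle [352.0, 222.0, 129.0, 79.0] 0.68 [0.626, -0.068, 0.151]
lid [352.0, 208.0, 90.0, 40.0] 0.97 [0.653, -0.07, 0.145]
lid_grip [354.0, 208.0, 90.0, 36.0] 0.57 [0.653, -0.074, 0.145]
maskbox [195.0, 256.0, 79.0, 72.0] 0.73 [0.564, 0.261, 0.087]
sanitizer [489.0, 263.0, 44.0, 34.0] 0.73 [0.544, -0.351, 0.115]
taperoll [208.0, 168.0, 50.0, 49.0] 0.85 [0.776, 0.254, 0.001]
side [0.36, 0.675, 0.629]
cabinet [260.0, 214.0, 203.0, 155.0] 0.89 [0.709, 0.029, 0.163]
tray_handle [309.0, 233.0, 98.0, 117.0] 0.62 [0.627, -0.011, 0.11]
lid [289.0, 214.0, 60.0, 53.0] 0.82 [0.689, -0.065, 0.106]
lid_grip [291.0, 216.0, 58.0, 49.0] 0.86 [0.682, -0.059, 0.107]
maskbox [285.0, 378.0, 104.0, 119.0] 0.57 [0.549, 0.306, 0.084]
sanitizer [384.0, 172.0, 26.0, 63.0] 0.65 [0.544, -0.337, 0.094]
taperoll [183.0, 340.0, 62.0, 60.0] 0.78 [0.784, 0.232, 0.001]
```

View pics/top0.png

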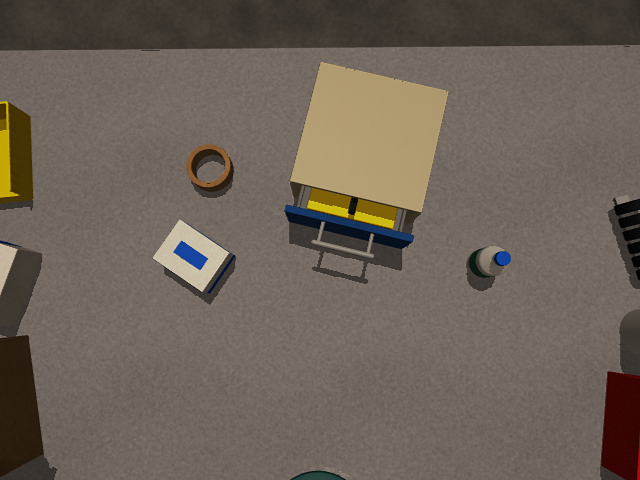

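View pics/side0.png

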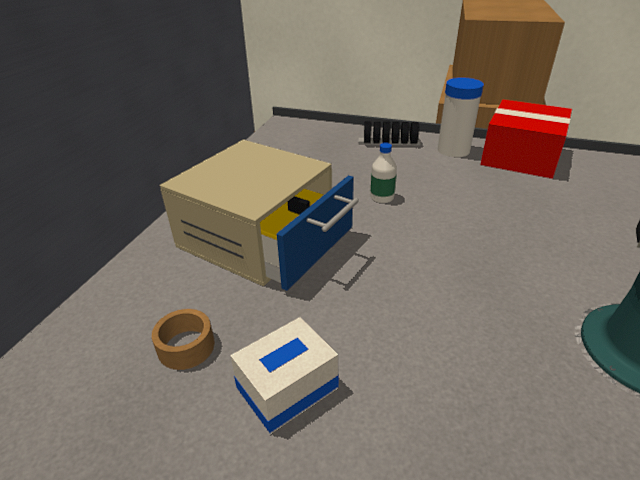

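Top view: cabinet top has corners at about (321,63), (447,91), (421,212) and (292,181). The handle bar runs (314,240)–(372,255), and the lid's black rib is at (352,205). The side view agrees, and the bystanders are clear of the path.

```bash
cat >> h.py <<'E'
def measure():
    p,W=cloud("top"); z=W[...,2]
    m=np.zeros(z.shape,np.uint8); m[(abs(z-.165)<.008)&(abs(W[...,0]-.75)<.25)&(abs(W[...,1]+.08)<.25)]=1
    m=cv2.morphologyEx(m,cv2.MORPH_OPEN,np.ones((25,25)))
    T=W[m>0]; c,s,a=cv2.minAreaRect(T[:,:2].astype(np.float32))
    yaw=(a+45)%90-45; x=np.array([np.cos(np.radians(yaw)),np.sin(np.radians(yaw))]); y=np.array([-x[1],x[0]])
    o=np.array(c)-.13*x
    L=np.stack([(W[...,:2]-o)@x,(W[...,:2]-o)@y,z],-1)
    return p,W,L,o,yaw,s,np.nanmedian(T[:,2])
E
python3 - <<'E'
from h import *
p,W,L,o,yaw,s,zt=measure()
print("o",o.round(4),"yaw",yaw,"size",np.round(s,3),zt)
hsv=cv2.cvtColor(p,cv2.COLOR_BGR2HSV)
bar=(abs(L[...,2]-.142)<.012)&(L[...,0]<-.07)&(abs(L[...,1])<.08)&(hsv[...,1]<60)
B=L[bar]; print(bar.sum())
h,e=np.histogram(B[:,0],np.arange(-.2,-.06,.006)); print(list(zip(e.round(3),h)))
f=B[B[:,0]<e[h.argmax()]+.008]; print("bar",np.median(f,0).round(4),f.min(0).round(3),f.max(0).round(3))
blue=(hsv[...,0]>100)&(hsv[...,0]<125)&(hsv[...,1]>150)&(L[...,2]>.14)&(abs(L[...,1])<.2)
print("panel",np.nanpercentile(L[blue],[5,50,95],axis=0).round(4).tolist())
blk=(hsv[...,2]<60)&(L[...,2]>.12)&(abs(L[...,1])<.05)&(L[...,0]<.02)&(L[...,0]>-.1)
print("rib",np.nanpercentile(L[blk],[5,50,95],axis=0).round(4).tolist())
E
```

```text
o [ 0.6939 -0.117 ] yaw -0.3283843994140625 size [0.247 0.221] 0.16514079618147748
291
[(np.float64(-0.2), np.int64(0)), (np.float64(-0.194), np.int64(0)), (np.float64(-0.188), np.int64(0)), (np.float64(-0.182), np.int64(0)), (np.float64(-0.176), np.int64(0)), (np.float64(-0.17), np.int64(0)), (np.float64(-0.164), np.int64(0)), (np.float64(-0.158), np.int64(0)), (np.float64(-0.152), np.int64(0)), (np.float64(-0.146), np.int64(5)), (np.float64(-0.14), np.int64(42)), (np.float64(-0.134), np.int64(68)), (np.float64(-0.128), np.int64(75)), (np.float64(-0.122), np.int64(43)), (np.float64(-0.116), np.int64(15)), (np.float64(-0.11), np.int64(14)), (np.float64(-0.104), np.int64(12)), (np.float64(-0.098), np.int64(13)), (np.float64(-0.092), np.int64(4)), (np.float64(-0.086), np.int64(0)), (np.float64(-0.08), np.int64(0)), (np.float64(-0.074), np.int64(0)), (np.float64(-0.068), np.int64(0))]
bar [-0.1297  0.0346  0.1436] [-0.142  0.005  0.137] [-0.12   0.079  0.15 ]
panel [[-0.1018, -0.0605, 0.1451], [-0.0723, 0.0527, 0.1499], [-0.0436, 0.1673, 0.1532]]
rib [[-0.0979, -0.0281, 0.125], [-0.0463, 0.0368, 0.1422], [-0.0212, 0.0482, 0.1618]]
```

```bash
sed -i 's/m=cv2.morphologyEx.*/m=cv2.morphologyEx(cv2.medianBlur(m,5),cv2.MORPH_OPEN,cv2.getStructuringElement(cv2.MORPH_ELLIPSE,(11,11)))/; s/abs(z-.165)<.008/abs(z-.165)<.011/' h.py
cat >> h.py <<'E'
def report():
    p,W,L,o,yaw,s,zt=measure()
    print("o",o.round(4),"yaw",round(yaw,2),"size",np.round(s,3),zt.round(4))
    hsv=cv2.cvtColor(p,cv2.COLOR_BGR2HSV)
    x=np.array([np.cos(np.radians(yaw)),np.sin(np.radians(yaw))]); R=np.array([x,[-x[1],x[0]]]).T
    def out(n,m):
        P=L[m]; c=np.nanmedian(P,0); print(n,m.sum(),"local",c.round(4),"pct",np.nanpercentile(P,[3,97],axis=0).round(3).tolist(),"world",(o+R@c[:2]).round(4))
    blue=(hsv[...,0]>100)&(hsv[...,0]<125)&(hsv[...,1]>150)&(L[...,2]>.14)&(abs(L[...,1])<.2)
    out("panel",blue); px=np.nanmedian(L[blue][:,0])
    out("bar",(abs(L[...,2]-.143)<.012)&(L[...,0]<px-.035)&(L[...,0]>px-.075)&(abs(L[...,1])<.1)&(hsv[...,1]<60))
    out("rib",(hsv[...,2]<60)&(L[...,2]>.12)&(abs(L[...,1])<.05)&(L[...,0]<.02)&(L[...,0]>px+.02))
    return p,L
E
python3 - <<'E'
from h import *
report()
E
```

```text
o [ 0.822  -0.0151] yaw 0.0 size [0. 0.] 0.1651
panel 1051 local [-0.2002 -0.0488  0.1499] pct [[-0.232, -0.168, 0.143], [-0.169, 0.072, 0.154]] world [ 0.6218 -0.0639]
bar 383 local [-0.2514 -0.0447  0.1436] pct [[-0.268, -0.093, 0.139], [-0.236, 0.022, 0.148]] world [ 0.5707 -0.0598]
rib 40 local [-0.1382 -0.0098  0.1602] pct [[-0.177, -0.05, 0.137], [-0.123, 0.047, 0.165]] world [ 0.6838 -0.0249]
```

```bash
sed -i 's/T\[:,:2\].astype(np.float32)/np.ascontiguousarray(T[:,:2],np.float32)/' h.py
python3 - <<'E'
from h import *
p,L=report()
E
```

```text
o [ 0.6713 -0.0721] yaw -15.12 size [0.263 0.261] 0.1651
panel 1040 local [-0.0504 -0.007   0.1499] pct [[-0.058, -0.127, 0.143], [-0.042, 0.119, 0.154]] world [ 0.6208 -0.0657]
bar 396 local [-0.102  -0.0036  0.1435] pct [[-0.108, -0.064, 0.139], [-0.088, 0.055, 0.147]] world [ 0.5719 -0.049 ]
rib 143 local [-0.0061 -0.0025  0.1423] pct [[-0.024, -0.037, 0.128], [0.003, 0.035, 0.165]] world [ 0.6648 -0.073 ]
```

```bash
cat > fit.py <<'E'
from h import *
def fit(p,W):
    hsv=cv2.cvtColor(p,cv2.COLOR_BGR2HSV); z=W[...,2]; R=(W[...,0]>.4)&(abs(W[...,1]+.07)<.22)
    a=lambda P:np.degrees(np.arctan2(*(lambda v:(-v[0],v[1]))((lambda v:v*np.sign(v[1]))(cv2.fitLine(np.ascontiguousarray(P[:,:2],np.float32),cv2.DIST_HUBER,0,1e-4,1e-4).ravel()[:2]))))
    blue=R&(hsv[...,0]>100)&(hsv[...,0]<125)&(hsv[...,1]>150)&(abs(z-.15)<.006)
    P=W[blue]; ang=a(P); t=np.radians(ang); x=np.array([np.cos(t),np.sin(t)]); y=np.array([-x[1],x[0]])
    pc=np.array([np.median(P[:,:2]@x),np.mean(np.percentile(P[:,:2]@y,[1,99]))])
    lx=W[...,:2]@x-pc[0]; ly=W[...,:2]@y-pc[1]
    b=R&(abs(z-.143)<.008)&(lx<-.042)&(lx>-.07)&(abs(ly)<.075)&(hsv[...,1]<70)
    bx,by=np.median(lx[b]),np.mean(np.percentile(ly[b],[1,99]))
    k=R&(hsv[...,2]<60)&(z>.12)&(z<.16)&(abs(ly)<.04)&(lx>.015)&(lx<.14)
    top=R&(abs(z-.165)<.005)&(lx>.02)&(abs(ly)<.1)
    w=lambda u,v:((pc[0]+u)*x+(pc[1]+v)*y).round(4)
    print("yaw panel",ang.round(2),"bar",a(W[b]).round(2),"bar loc",bx.round(4),by.round(4),"span",np.percentile(ly[b],[1,99]).round(3),"z",np.median(z[b]).round(4),"world",w(bx,by))
    print("rib",k.sum(),np.percentile(lx[k],[3,97]).round(4),np.percentile(ly[k],[3,50,97]).round(4),np.median(z[k]).round(4),"rib from bar world",w(bx+.103,by),"cab front lx",np.nanpercentile(lx[top],[1,3]).round(4))
    return x
E
python3 - <<'E'
from fit import *
fit(cv2.imread("pics/top0.png"),np.load("top.npy"))
E
```

```text
yaw panel -13.93 bar -14.0 bar loc -0.0521 0.0004 span [-0.062  0.063] z 0.1432 world [ 0.5713 -0.0495]
rib 119 [0.026  0.0542] [-0.0067  0.0003  0.0073] 0.1422 rib from bar world [ 0.6713 -0.0743] cab front lx [0.0541 0.0589]
```

Emit:
{"api": "carry_out", "payload": {"series": "0.0275 -0.053 0 -10.7; 0.0275 -0.053 0 -10.7; 0.0275 -0.053 0 -10.7; 0.0275 -0.053 0 -10.7; 0.0275 -0.053 0 -10.7; 0.0275 -0.053 0 -10.7; 0.0275 -0.053 0 -10.7; 0.0275 -0.053 0 -10.5; 0.0275 -0.053 0 0; 0.0275 -0.053 0 0; 0.0275 -0.053 0 0; 0.0275 -0.053 0 0; 0.0275 -0.053 0 0; 0 0 0 0; 0 0 0 0", "jaw": -0.3, "grip_force": 40}}

```text
time: 2.88
tool_pos: [0.5719, -0.049, 0.245]
tcp_rot: [-2.475, -1.933, 0.0]
wrist_force: [0.0, -0.5, -0.3]
width: 0.352
grip_force: 0.0
```

Emit:
{"api": "carry_out", "payload": {"series": "-0.0005 -0.0005 -0.03 0; 0 0 -0.03 0; 0 0 -0.02 0; 0 0 -0.015 0; 0 0 -0.01 0; 0 0 -0.006 0; 0 0 0 0; 0 0 0 0"}}

```text
time: 3.88
tool_pos: [0.5724, -0.0498, 0.135]
tcp_rot: [2.474, 1.934, 0.001]
wrist_force: [0.2, 0.3, -0.1]
width: 0.353
grip_force: 0.0
```

Emit:
{"api": "carry_out", "payload": {"series": "0 0 0 0; 0 0 0 0; 0 0 0 0; 0 0 0 0; 0 0 0 0", "jaw": -1, "grip_force": 50}}

```text
time: 4.5
tool_pos: [0.5725, -0.0498, 0.1351]
tcp_rot: [2.474, 1.934, 0.002]
wrist_force: [1.1, -0.8, 5.4]
width: 0.109
grip_force: 48.9
```

Emit:
{"api": "carry_out", "payload": {"series": "-0.0097 0.0024 0 0; -0.0097 0.0024 0 0; -0.0097 0.0024 0 0; -0.0097 0.0024 0 0; -0.0097 0.0024 0 0; -0.0097 0.0024 0 0; -0.0097 0.0024 0 0; -0.0049 0.0012 0 0; 0 0 0 0"}}

```text
time: 5.62
tool_pos: [0.4984, -0.0312, 0.1351]
tcp_rot: [-2.475, -1.935, -0.001]
wrist_force: [0.1, 0.6, 8.3]
width: 0.105
grip_force: 50.5
```

Emit:
{"api": "carry_out", "payload": {"series": "-0.0039 0.001 0 0; -0.0039 0.001 0 0; -0.0039 0.001 0 0; -0.0039 0.001 0 0; 0 0 0 0"}}

```text
time: 6.25
tool_pos: [0.4832, -0.0274, 0.1351]
tcp_rot: [2.474, 1.935, 0.001]
wrist_force: [0.9, -1.1, 8.6]
width: 0.11
grip_force: 50.4
```

```bash
python3 - <<'E'
from fit import *
p,W=cloud("top"); cv2.imwrite("pics/top1.png",p)
s=bot.read_state(); print(s["tool_pos"],s["wrist_force"],s["width"])
fit(p,W)
E
```

```text
[ 0.48314699 -0.02739957  0.13509737] [-0.02380348 -0.86567224  8.36629967] 0.10694347815591546
  return _methods._mean(a, axis=axis, dtype=dtype,
  ret = ret.dtype.type(ret / rcount)
Traceback (most recent call last):
  File "fit.py", line 10, in fit
    bx,by=np.median(lx[b]),np.mean(np.percentile(ly[b],[1,99]))
                                   ~~~~~~~~~~~~~^^^^^^^^^^^^^^
IndexError: index -1 is out of bounds for axis 0 with size 0
```

View pics/top1.png

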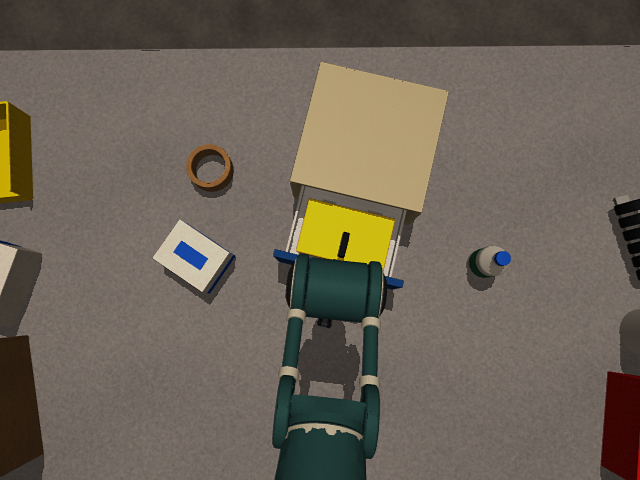

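The tray follows the hand: the panel now runs (280,255)–(402,284), and the lid rib at (343,244) is in the open. Continuing in small steps to the stop.

Emit:
{"api": "carry_out", "payload": {"series": "-0.0029 0.0007 0 0; -0.0029 0.0007 0 0; -0.0029 0.0007 0 0; 0 0 0 0"}}

```text
time: 6.8
tool_pos: [0.4746, -0.0252, 0.1351]
tcp_rot: [2.474, 1.935, 0.001]
wrist_force: [1.7, -0.6, 7.7]
width: 0.111
grip_force: 50.4
```

Emit:
{"api": "carry_out", "payload": {"series": "-0.0019 0.0005 0 0; -0.0019 0.0005 0 0; -0.0019 0.0005 0 0; 0 0 0 0"}}

```text
time: 7.3
tool_pos: [0.4709, -0.0243, 0.1352]
tcp_rot: [2.471, 1.933, 0.006]
wrist_force: [7.0, -2.4, 0.8]
width: 0.107
grip_force: 49.8
```

Emit:
{"api": "carry_out", "payload": {"series": "-0.0019 0.0005 0 0; -0.001 0.0003 0 0; 0 0 0 0; 0 0 0 0"}}

```text
time: 7.8
tool_pos: [0.4708, -0.0243, 0.1352]
tcp_rot: [2.467, 1.93, 0.012]
wrist_force: [16.7, -4.8, -7.6]
width: 0.108
grip_force: 49.1
```

Emit:
{"api": "carry_out", "payload": {"series": "0.0019 -0.0005 0 0; 0.001 -0.0003 0 0; 0 0 0 0"}}

```text
time: 8.18
tool_pos: [0.4709, -0.0243, 0.1351]
tcp_rot: [2.472, 1.933, 0.005]
wrist_force: [7.0, -1.4, 1.7]
width: 0.106
grip_force: 50.0
```

Emit:
{"api": "carry_out", "payload": {"series": "0 0 0 0; 0 0 0 0; 0 0 0 0; 0 0 0.02 0; 0 0 0.04 0; 0 0 0.05 0; 0 0 0 0", "jaw": -0.3}}

```text
time: 9.05
tool_pos: [0.4717, -0.0242, 0.249]
tcp_rot: [2.47, 1.932, 0.01]
wrist_force: [-0.1, 0.2, -0.2]
width: 0.353
grip_force: 0.0
```

Emit:
{"api": "carry_out", "payload": {"series": "-0.06 0.015 0 10.7; -0.06 0.015 0 10.7; 0 0.04 0.03 10.7; 0 0.05 0.02 10.7; 0 0.05 0 10.7; 0 0.05 0 10.7; 0 0.05 0 10.7; 0 0.03 0 10.7; 0 0 0 4.4; 0 0 0 0"}}

```text
time: 10.3
tool_pos: [0.3481, 0.276, 0.2927]
tcp_rot: [-0.381, -3.116, 0.003]
wrist_force: [1.2, -0.1, 0.3]
width: 0.354
grip_force: 0.0
```

```bash
python3 - <<'E'
from fit import *
p,W=cloud("top"); cv2.imwrite("pics/top2.png",p); np.save("top2.npy",W)
s=bot.read_state(); print(s["time"],s["tool_pos"],s["tcp_rot"],s["q"])
fit(p,W)
E
```

```text
10.35 [0.34829841 0.2757009  0.29303122] [-3.83200357e-01 -3.11639507e+00  2.49350531e-03] [ 6.13507126e-01 -2.12138750e-01  2.00413804e+00 -1.97331714e-05
  1.35193835e+00 -7.12587816e-01]
yaw panel -13.91 bar -13.9 bar loc -0.052 0.0006 span [-0.062  0.063] z 0.1437 world [ 0.4692 -0.0242]
rib 164 [0.0264 0.0741] [-0.0062 -0.0002  0.006 ] 0.1422 rib from bar world [ 0.5692 -0.0489] cab front lx [0.1593 0.1643]
```

View pics/top2.png

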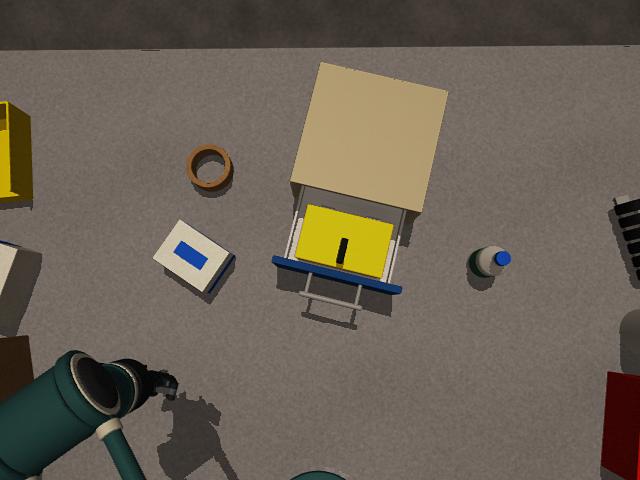

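The tray is at its stop: the bar at (332,300) has moved 104 mm, and 17 N of pull moved it no further. The rib is clear at (342,250).

Emit:
{"api": "carry_out", "payload": {"series": "0.028 -0.041 0 0; 0.028 -0.041 0 0; 0.028 -0.041 0 0; 0.028 -0.041 0 0; 0.028 -0.041 0 0; 0.028 -0.041 -0.01 0; 0.028 -0.04 -0.03 0; 0.026 -0.039 -0.04 0; 0 0 0 0; 0 0 0 0", "jaw": -0.1}}

```text
time: 11.6
tool_pos: [0.5703, -0.0493, 0.214]
tcp_rot: [-0.385, -3.117, -0.001]
wrist_force: [-0.7, -0.2, 0.5]
width: 0.449
grip_force: 0.0
```

```bash
python3 - <<'E'
from h import *
s=bot.read_state(); print(s["time"],s["tool_pos"],s["tcp_rot"],s["wrist_force"])
p,d=eyes.read_camera("wrist"); cv2.imwrite("pics/w1.png",p)
c=eyes.get_calibration("wrist"); K=np.array(c["K"]); T=np.array(c["T_tool_cam"])
R=cv2.Rodrigues(np.array(s["tcp_rot"]))[0]
v,u=np.mgrid[0:480,0:640]
P=np.stack([(u-K[0,2])/K[0,0]*d,(v-K[1,2])/K[1,1]*d,d],-1)@T[:3,:3].T+T[:3,3]
W=P@R.T+s["tool_pos"]
hsv=cv2.cvtColor(p,cv2.COLOR_BGR2HSV)
m=(d>0)&(hsv[...,2]<60)&(abs(W[...,2]-.142)<.008)&(np.hypot(W[...,0]-.57,W[...,1]+.049)<.045)
t=np.radians(-13.9);x=np.array([np.cos(t),np.sin(t)]);y=np.array([-x[1],x[0]])
Q=W[m]; print(m.sum(),np.median(Q,0)); a=Q[:,:2]@x;b=Q[:,:2]@y
A=np.percentile(a,[2,98]);B=np.percentile(b,[2,50,98]);print(A,B,A.mean()*x+B[[0,2]].mean()*y)
E
```

```text
11.6 [ 0.57034139 -0.04925028  0.21397802] [-3.84900528e-01 -3.11654104e+00 -7.35505801e-04] [-0.70221473 -0.16331716  0.4782501 ]
2028 [ 0.56651843 -0.05305749  0.14235829]
[0.54125013 0.58850251] [0.07851094 0.0847893  0.09090783] [ 0.56868433 -0.05347034]
```

View pics/w1.png

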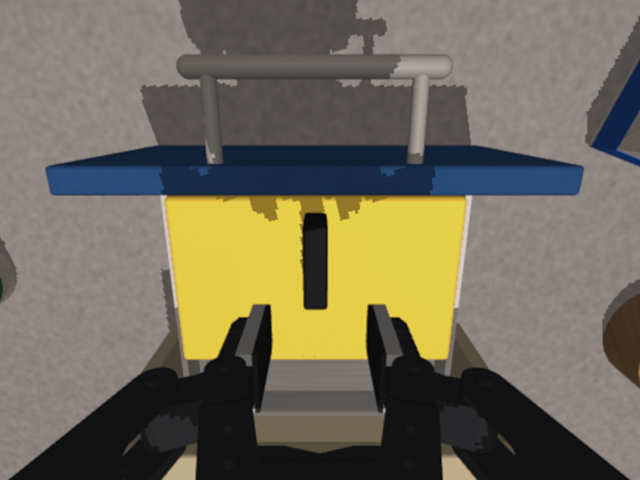

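The rib (columns 303–327) lies between the pads (inner faces at about 265 and 375). I'll descend with a 2 mm correction.

Emit:
{"api": "carry_out", "payload": {"series": "-0.0005 -0.002 -0.03 0; 0 0 -0.025 0; 0 0 -0.015 0; 0 0 -0.01 0; 0 0 -0.007 0; 0 0 0 0; 0 0 0 0"}}

```text
time: 12.52
tool_pos: [0.571, -0.0511, 0.128]
tcp_rot: [0.382, 3.117, -0.0]
wrist_force: [0.0, 0.1, 0.2]
width: 0.45
grip_force: 0.0
```

Emit:
{"api": "carry_out", "payload": {"series": "0 0 0 0; 0 0 0 0; 0 0 0 0; 0 0 0 0; 0 0 0 0; 0 0 0 0", "jaw": -1, "grip_force": 70}}

```text
time: 13.28
tool_pos: [0.5708, -0.0514, 0.128]
tcp_rot: [0.381, 3.117, -0.001]
wrist_force: [-1.4, -3.4, 6.2]
width: 0.15
grip_force: 69.4
```

Emit:
{"api": "carry_out", "payload": {"series": "0.0004 -0.0001 0.001 0; 0.0004 -0.0001 0.001 0; 0.0004 -0.0001 0.001 0; 0.0004 -0.0001 0.001 0; 0.0004 -0.0001 0.001 0; 0.0004 -0.0001 0.001 0; 0 0 0 0"}}

```text
time: 14.15
tool_pos: [0.5712, -0.0516, 0.1293]
tcp_rot: [-0.381, -3.114, 0.0]
wrist_force: [6.9, -4.0, -17.4]
width: 0.15
grip_force: 68.3
```

Emit:
{"api": "carry_out", "payload": {"series": "0.0004 -0.0001 0.001 0; 0.0004 -0.0001 0.001 0; 0.0004 -0.0001 0.001 0; 0 0 0 0"}}

```text
time: 14.65
tool_pos: [0.5719, -0.0518, 0.1311]
tcp_rot: [-0.381, -3.113, 0.0]
wrist_force: [7.0, -4.1, -17.3]
width: 0.153
grip_force: 69.1
```

Emit:
{"api": "carry_out", "payload": {"series": "0.0004 -0.0001 0.001 0; 0.0004 -0.0001 0.001 0; 0.0004 -0.0001 0.001 0; 0 0 0 0"}}

```text
time: 15.15
tool_pos: [0.5731, -0.052, 0.1341]
tcp_rot: [-0.381, -3.112, 0.0]
wrist_force: [8.5, -5.6, -22.1]
width: 0.149
grip_force: 68.6
```

Emit:
{"api": "carry_out", "payload": {"series": "0.0005 -0.0001 0.0007 0; 0.0005 -0.0001 0.0007 0; 0 0 0 0; 0 0 0 0"}}

```text
time: 15.65
tool_pos: [0.5745, -0.0524, 0.1369]
tcp_rot: [-0.381, -3.113, 0.0]
wrist_force: [5.0, -5.0, -15.3]
width: 0.151
grip_force: 69.1
```

Emit:
{"api": "carry_out", "payload": {"series": "0.0005 -0.0001 0.0007 0; 0.0005 -0.0001 0.0007 0; 0 0 0 0; 0 0 0 0"}}

```text
time: 16.15
tool_pos: [0.5751, -0.0525, 0.1382]
tcp_rot: [-0.381, -3.113, 0.0]
wrist_force: [3.9, -5.0, -15.5]
width: 0.147
grip_force: 68.9
```

```bash
python3 - <<'E'
from h import *
s=bot.read_state(); print(s["time"],s["tool_pos"],s["wrist_force"],s["torque"])
p,W=cloud("side"); cv2.imwrite("pics/s2.png",cv2.resize(p[160:340,220:460],(800,600),interpolation=cv2.INTER_CUBIC)); np.save("s2.npy",W); cv2.imwrite("s2full.png",p)
E
```

```text
16.15 [ 0.57512859 -0.05254133  0.13819011] [  3.88780601  -5.02584046 -15.48749513] [-0.56186996 -0.12447099 -0.05031148]
```

View pics/s2.png

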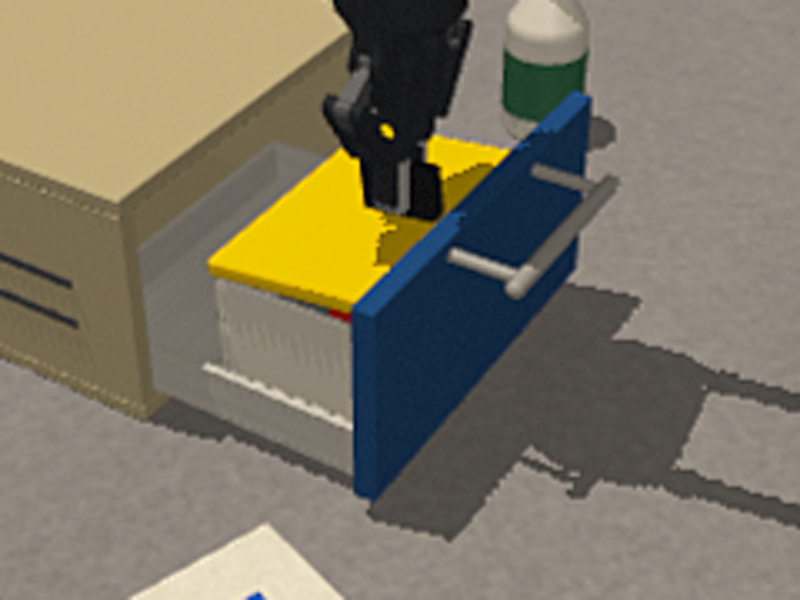

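The lid is lifting, with the gap and something red inside visible at crop (330,312). Next I'll measure its angle from depth.

```bash
cat >> fit.py <<'E'
def lidang(p,W):
    hsv=cv2.cvtColor(p,cv2.COLOR_BGR2HSV)
    m=(hsv[...,0]>20)&(hsv[...,0]<34)&(hsv[...,1]>180)&(np.hypot(W[...,0]-.6,W[...,1]+.05)<.13)&(W[...,2]>.098)
    m=cv2.erode(m.astype(np.uint8),np.ones((3,3)))>0
    P=W[m]
    t=np.radians(-13.9);x=np.array([np.cos(t),np.sin(t)]);y=np.array([-x[1],x[0]])
    A=np.c_[P[:,:2]@x,P[:,:2]@y,np.ones(len(P))]; z=P[:,2].copy(); k=np.ones(len(P),bool)
    for _ in range(5):
        c=np.linalg.lstsq(A[k],z[k],rcond=None)[0]; r=z-A@c; k=abs(r)<max(2.5*r[k].std(),.002)
    print("lid n",k.sum(),"angle",np.arctan(-c[0]).round(3),"tilt y",c[1].round(3),"rms",r[k].std().round(4))
E
python3 - <<'E'
from fit import *
lidang(cv2.imread("pics/top2.png"),np.load("top2.npy"))
lidang(cv2.imread("s2full.png"),np.load("s2.npy"))
E
```

```text
lid n 4124 angle 0.001 tilt y -0.001 rms 0.0019
lid n 1463 angle 0.119 tilt y -0.0 rms 0.0008
```

Emit:
{"api": "carry_out", "payload": {"series": "0.0007 -0.0002 0.001 0; 0.0007 -0.0002 0.001 0; 0.0007 -0.0002 0.001 0; 0.0007 -0.0002 0.001 0; 0.0007 -0.0002 0.001 0; 0 0 0 0; 0 0 0 0"}}

```text
time: 17.08
tool_pos: [0.5789, -0.0535, 0.1444]
tcp_rot: [-0.381, -3.114, 0.0]
wrist_force: [2.6, -4.5, -15.5]
width: 0.152
grip_force: 68.2
```

```bash
python3 - <<'E'
from fit import *
s=bot.read_state(); print(s["time"],s["tool_pos"],s["wrist_force"],s["torque"])
p,W=cloud("side"); lidang(p,W)
E
```

```text
17.075 [ 0.57890255 -0.05348479  0.14443373] [  2.58349521  -4.48291376 -15.47375947] [-0.48781381  0.14855131 -0.07939276]
lid n 1532 angle 0.194 tilt y 0.0 rms 0.0007
```

Emit:
{"api": "carry_out", "payload": {"series": "0.0006 -0.0002 0.001 0; 0.0006 -0.0002 0.001 0; 0 0 0 0; 0 0 0 0; 0 0 0 0; 0 0 0 0"}}

```text
time: 17.88
tool_pos: [0.5805, -0.0539, 0.1467]
tcp_rot: [-0.381, -3.114, 0.0]
wrist_force: [4.0, -3.4, -15.4]
width: 0.148
grip_force: 68.3
```

```bash
python3 - <<'E'
from fit import *
s=bot.read_state(); print(s["time"],s["tool_pos"],s["wrist_force"],s["grip_force"])
p,W=cloud("side"); lidang(p,W)
p,W=cloud("top"); cv2.imwrite("pics/top3.png",p)
hsv=cv2.cvtColor(p,cv2.COLOR_BGR2HSV); t=np.radians(-13.9); x=np.array([np.cos(t),np.sin(t)])
for pp,WW in ((cv2.imread("pics/top2.png"),np.load("top2.npy")),(p,W)):
    h=cv2.cvtColor(pp,cv2.COLOR_BGR2HSV)
    for sgn in (1,-1):
        b=(h[...,0]>100)&(h[...,0]<125)&(h[...,1]>150)&(abs(WW[...,2]-.15)<.006)&(WW[...,0]>.4)&(WW[...,1]*sgn>(.03 if sgn==1 else .1))&(abs(WW[...,1]+.03)<.16)
        print(sgn,b.sum(),np.median(WW[b][:,:2]@x))
E
```

```text
17.875 [ 0.58045963 -0.05389042  0.14668287] [  4.03166378  -3.42475884 -15.4317038 ] 68.33550453186035
lid n 1513 angle 0.224 tilt y 0.001 rms 0.0007
1 231 0.5131818032097175
-1 254 0.5133917409462574
1 229 0.5132551878420136
-1 138 0.5134476950428484
```

View pics/top3.png

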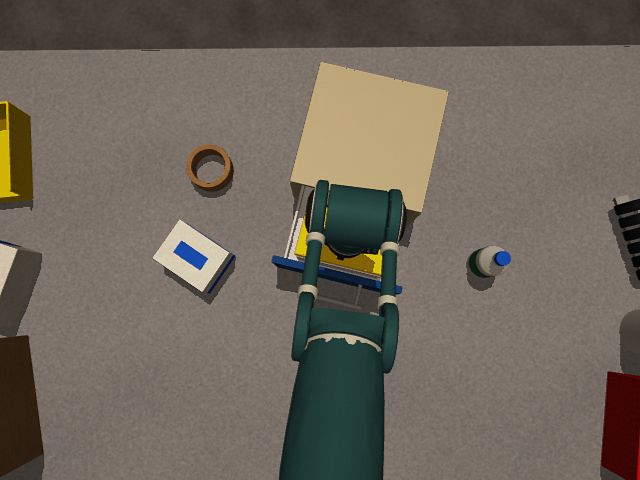

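The lid is at 0.224 rad and held. The tray is still at its stop, with the panel (272,260)–(402,290) unmoved, and the bystanders are untouched.

```bash
python3 -c "
from workcell import bot
print(bot.finish_job())"
```

```text
the job is handed in; nothing more can be done
None
```

The tray is out to its stop, and the lid is off its seal and still gripped at about 0.22 rad (about 25 mm at the front edge). The mask box, bottle and tape roll stayed where they stood, and the job was handed in at about 18 s; the hand-in gave no verdict.

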